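# Uncap a test specimen and slide it under the compression platen

### The job

Lift the loose protective cap off the specimen and set it down, knob up, in the shallow round dish, without dropping it. Then slide the carriage with the standing specimen along between the guide rails, under the crosshead, until it is fully home against the end stop. Keep the specimen standing in its seat and leave the weight, the bottle and the spare specimen where they are.

Things in the scene. Friction and masses are not known exactly. Their poses are not given: they have to be found in the camera images.
- frame: Fixed bench compression frame at a varying place and yaw; origin on the bench (z 0) below the platen's axis, +x the carriage's direction of travel. Dark base plate 10 mm thick, 130 mm wide, from x -315 to +65 mm. Steel guide rails (tops 32 mm above the bench), inner faces at y +-47 mm from x -35 to +45, flaring at 16 degrees out to y +-67 at x -105.
- platen (a point): Centre of the underside of the round platen (80 mm across), 122 mm above the bench, on the frame's axis. It hangs from the crosshead: 56 mm deep (x), 220 mm wide (y), 195 to 240 mm above the bench, on two columns of 22 mm diameter at frame x 0, y +-85 mm. Axes as the frame's.
- mouth (a point): Point on the base plate's top (10 mm above the bench), midway between the outer ends of the flared rails, at frame x -105 mm, y 0. The end stop, a bar across the far end of the rails with its top 32 mm above the bench, has its face 150 mm beyond this point, at frame x +45 mm. Axes as the frame's.
- carriage: Loose aluminium slab 180 (x) by 90 (y) by 32 mm, about 0.6 kg; origin at the centre of its underside, on the base plate, 10 mm above the bench. Starts with its nose (+x end) before the rails' flared mouth, up to 8 mm off line and 0.08 rad askew. Home: nose at the stop, origin at frame x -45 mm, seat under the platen; 150 to 160 mm to go. Slides with friction (3 to 10 N) and stays where left.
- rear (a point): Centre of the carriage's flat rear face (90 mm wide, 32 mm high), where it can be pushed; carriage x -90 mm, 26 mm above the bench. Axes as the carriage's.
- specimen: Loose concrete cylinder, 50 mm diameter, 70 mm high, 0.3 kg; origin at the centre of its underside. Stands in a low seat ring (7 mm high, 2 mm play) at carriage x +45 mm; underside 42 mm, top 112 mm above the bench. Bare, it passes 10 mm below the platen; with the cap on, the cap's knob hits the platen.
- cap: Loose white plastic cap over the top of the specimen, 64 mm diameter, 25 mm high, 20 mm deep inside, 3 mm play, 70 g; on top a round knob, 26 mm diameter, 34 mm high (59 mm over all). Origin at the centre of the skirt's lower rim, +z towards the knob. At the start the lower rim is 92 mm, the flat top 117 mm and the knob's top 151 mm above the bench.
- dish: Fixed shallow round grey dish for the cap, on the bench to the left or right of the frame; 110 mm outer and about 100 mm inner diameter, rim 14 mm above the bench, inner floor 5 mm above the bench. Origin at the centre of its underside.
- weight: Bystander: steel knob weight, 68 mm diameter, 88 mm high, 0.9 kg; origin at the centre of its underside.
- bottle: Bystander: white plastic bottle, 64 mm diameter, 150 mm high; origin at the centre of its underside.
- spare: Bystander: spare concrete specimen, 50 mm diameter, 100 mm high, without a cap; origin at the centre of its underside.
Not all that is in view belongs to the job. Several things have the shape of the carriage; the one meant has the colours described above.

How it is judged:
By the outcome, as a careful person would: the job done as asked, in the order asked, and still so for the second after the job is handed in, with the robot touching nothing.
It also fails if it takes over 58 s, if anything falls off the work surface, if the arm or the gripper's body presses on something with over 40 N, if the wrist force passes 120 N, or if a joint passes its speed limit or range.

### The arm

A 6-joint arm with a two-finger parallel gripper is mounted at the origin on the work surface. World frame = base frame: x ahead of the robot, y to its left, z up, the work surface at z = 0. Lengths are in m, angles in rad, forces in N, time in s.
With the tool pointing down it reaches from about 0.35 to 0.975 m from the base axis. Payload 4.9 kg.
Tool frame: the origin (TCP) lies on the centre line of the jaws, within the pads' length; the fingertips stand 8 mm ahead of it and the grasp point (between the pads) lies 11 mm behind it (bot.nose_length is the distance from the TCP to the fingertips, in m); z points along the fingers, y is the line along which they close (so a half turn about z gives the same grasp; the last joint's range is limited). The gripper opens to 85 mm and grips with 20 to 120 N. Pads are 22 mm wide; open, the fingers measure 114 mm over their backs; the gripper's body (76 mm by 85 mm) begins 54 mm behind the grasp point. The pads swing forward as they close: fully open they stand 13 mm farther back than shut.
Start: joints at [1.006, 0.053, 1.613, -0, 1.476, -0.119], TCP at [0.269, 0.564, 0.239] pointing down, gripper open.
Joint ranges: [-3.01, 3.01], [-1.01, 2.22], [0.06, 2.58], [-1.02, 4.17], [0.09, 2.62], [-3.14, 3.14]. Speed limits (rad/s): [2.57, 2.57, 3.14, 3.14, 3.14, 3.14].

### API

Orientations are given as [roll, pitch, yaw] about the fixed x, y, z axes, in that order (R = Rz(yaw) Ry(pitch) Rx(roll)).
In Python, from rig import bot gives the robot as it stands.
- The arm moves only by the tool arm_command, never from a script. Its argument "steps" is a list of rows, each an object of numbers: "dx", "dy", "dz": the shift along the tool's x, y, z in m; "wx", "wy", "wz": the turn, a rotation vector about the tool's x, y, z in rad. A call has 1 to 5 rows; each row shifts and turns the commanded pose from where the row before left it, along the tool's axes as they then stand; what a row does not reach is not made up. A row lasts 1/12 s, in which the tool goes at most 41.7 mm and 7.16 degrees, less where a joint would pass 70% of its speed; a pose out of reach is approached as far as the arm can. A call with a gripper value outside its range is refused whole. "gripper" is the closure, from -1 (fully open) to 1 (shut), set as the call begins (left out, the last holds). The fingers move at their own pace and stop on an object; "squeeze" is the grip in N (left out, the last holds). Time passes only in rows, so rows that do not move let the fingers close. It gives the time, the measured TCP pose, the force, the opening and the grip force at its end, in the units of the state.
- bot.read_state(): the state, without advancing time (a new reading comes with each control period).
- bot.camera(name): name is "scene" or "top"; returns a dict with "image" (420x560x3 uint8, blue, green, red), "fovy" (degrees; the focal length in pixels is half the picture's height over the tangent of half this angle, whatever the lens; pixels are square), "cx", "cy" (the principal point, pixels), "k1" (the pictures are not rectified: a ray, as slopes to the right and down, at radius r is drawn at 1 + k1 r^2 times it, then the intrinsics apply), "eye" and "attitude" of the camera in the world. Camera axes: x right, y down, z forward; pixel columns grow to the right and rows downward; lengths in m; the calibration is good to about 2 mm. A picture is of the moment at which its call begins. There is no depth.
- bot.sign_off(): hands the job in; it is judged then, once.
The state is a dict: "time_s": time; "qpos": joint angles; "qd": joint speeds; "joint_torque": joint torques, N m; "ee_pos": TCP position; "tool_rot": TCP orientation; "contact_force": force on the tool from outside, world axes, zero at the start; "ft_torque": the same for the moment, N m; "finger_gap": finger opening in m; "grip_force": force on a finger pad.
Only numpy, scipy, OpenCV 4.12 (cv2) and the standard library are available. Lean on these libraries where they do the work, as an engineer would, in place of code of your own. Each camera call takes 0.05 s, during which the arm holds its last target. There are 200 camera calls.

## Working session

There is one attempt and no reset: what is moved stays moved. The work goes in short steps, Python scripts to look and compute and a tool call to move; the robot and the scene stay as the last step left them, time stands still between calls to the robot, and variables do not carry over. Pictures are saved under pics/ and viewed, at most 12 in all, crops included, and the job is handed in when it is done.

Besides the shell and the picture viewer there is one more tool, called after "Emit:" by a JSON object that holds its "fn" and its "kwargs". arm_command: Moves the arm, as the interface text tells. Its arguments: {"type":"object","properties":{"steps":{"type":"array"},"gripper":{"type":"number"},"squeeze":{"type":"number"}},"required":["steps"]}

```bash
mkdir -p pics; ls; python3 - <<'E'
from rig import bot
import cv2,json
for n in("scene","top"):
    c=bot.camera(n); cv2.imwrite(f"pics/{n}0.png",c["image"])
    print(n,{k:v for k,v in c.items() if k!="image"})
print(bot.read_state())
E
```

```text
pics
scene {'fovy': 42.45277000396823, 'cx': 280.34618593305703, 'cy': 205.74843565569265, 'k1': 0.0013907060394001587, 'eye': array([1.01613007, 0.79438416, 0.9534811 ]), 'attitude': array([-2.30909234, -0.01095495,  2.65933645])}
top {'fovy': 52.439207389707676, 'cx': 275.95387397232975, 'cy': 213.33875856869065, 'k1': -0.13481826523833573, 'eye': array([ 0.40594565, -0.01811052,  1.35204328]), 'attitude': array([-3.01660772, -0.0086594 , -1.54346869])}
{'time_s': 0.1, 'qpos': array([ 1.00601460e+00,  5.32959460e-02,  1.61417636e+00,  1.00018327e-05,
        1.47597996e+00, -1.18973690e-01]), 'qd': array([ 0.00188785, -0.0004429 , -0.00355947,  0.0005857 , -0.00100808,
        0.00028209]), 'joint_torque': array([ 6.04145316e-05, -3.94904029e+01, -3.71363676e+01, -1.39374406e-04,
        3.92893940e-03,  2.43982311e-05]), 'ee_pos': array([0.2691771 , 0.56345356, 0.23817102]), 'tool_rot': array([-3.13974737e+00, -2.30607862e-04,  2.69578345e+00]), 'contact_force': array([ 0.87445216, -0.08668421, -0.07774128]), 'ft_torque': array([-0.00935476,  0.03750631,  0.05237141]), 'grip_force': 0.0, 'finger_gap': 0.08553938785649785}
```

View pics/scene0.png

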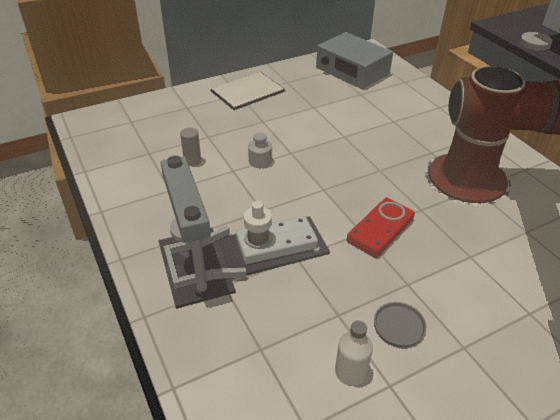

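View pics/top0.png

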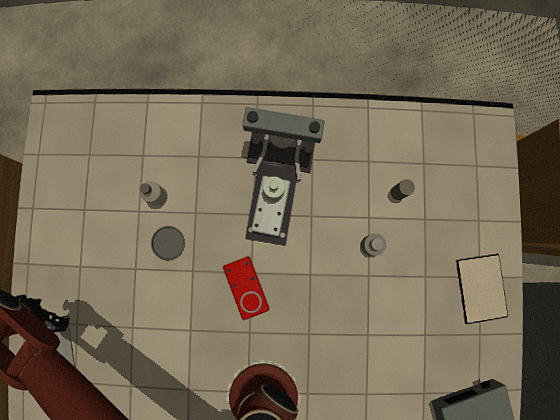

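Two slab-shaped things: a red slab with a ring at top (246,288) / scene (382,227), and a bare-metal slab at top (270,208) / scene (278,240). The metal slab fits: it is aluminium, stands before the rails and carries the capped specimen. The dish is at top (168,243), the bottle at (152,194), the weight at (374,245) and the spare at (402,190). I'll confirm with one crop.

```bash
cat >h.py <<'E'
import numpy as np,cv2
from scipy.spatial.transform import Rotation as R
def K(c):
    f=c["image"].shape[0]/2/np.tan(np.radians(c["fovy"])/2)
    return np.array([[f,0,c["cx"]],[0,f,c["cy"]],[0,0,1.]]),np.array([c["k1"],0,0,0,0.])
def ray(c,uv):
    k,d=K(c); p=cv2.undistortPoints(np.array(uv,float).reshape(-1,1,2),k,d).reshape(-1,2)
    return np.c_[p,np.ones(len(p))]@R.from_euler("xyz",c["attitude"]).as_matrix().T
def onz(c,uv,z):
    r=ray(c,uv); return c["eye"]+r*((z-c["eye"][2])/r[:,2])[:,None]
def two(c1,u1,c2,u2):
    a,b=ray(c1,u1)[0],ray(c2,u2)[0]
    s=np.linalg.lstsq(np.c_[a,-b],c2["eye"]-c1["eye"],rcond=None)[0]
    p,q=c1["eye"]+a*s[0],c2["eye"]+b*s[1]; return (p+q)/2,np.linalg.norm(p-q)
E
python3 - <<'E'
import cv2
t=cv2.imread("pics/top0.png")[100:250,230:340]; s=cv2.imread("pics/scene0.png")[150:310,150:335]
t=cv2.resize(t,None,fx=3.6,fy=3.6,interpolation=cv2.INTER_CUBIC)
s=cv2.resize(s,None,fx=2.1,fy=2.1,interpolation=cv2.INTER_CUBIC)
import numpy as np
o=np.zeros((560,796,3),np.uint8); o[:t.shape[0],:t.shape[1]]=t; o[:s.shape[0],400:400+s.shape[1]]=s
cv2.imwrite("pics/crop0.png",o)
E
```

```text
(no output)
```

View pics/crop0.png

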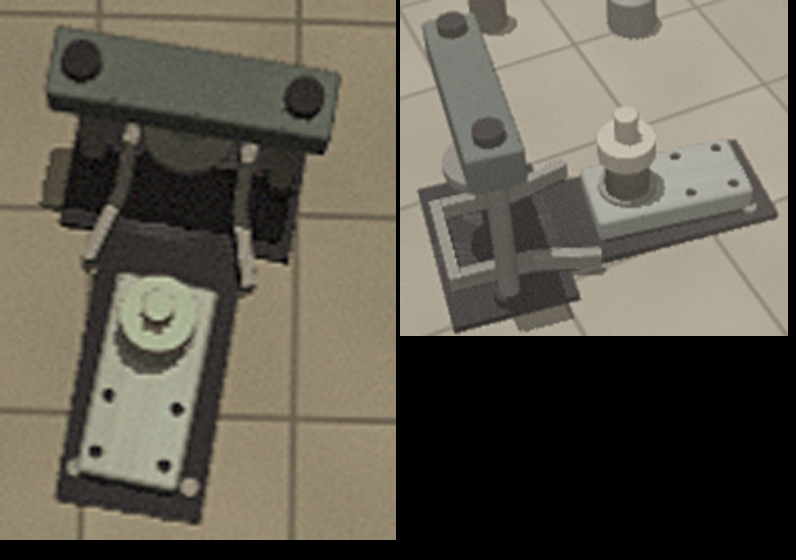

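The crop confirms it: the bare aluminium slab before the flared rails carries the capped specimen, with the knob top at crop (158,303). I'll measure from contours, plus corner readings from the crop.

```bash
cat >m.py <<'E'
from rig import bot
from h import *
T=bot.camera("top");S=bot.camera("scene")
cr=lambda p:(np.array(p,float)+.5)/3.6-.5+[230,100]
p=onz(T,cr([[118,274],[216,290],[176,489],[80,471]]),.042)[:,:2]
print("corners",p.round(4).tolist(),"c",p.mean(0).round(4),"sides",np.linalg.norm(p-np.roll(p,-1,0),axis=1).round(3))
for n,(a,b) in dict(long=(p[0]+p[1]-p[2]-p[3],0)).items(): print("car yaw",np.arctan2(a[1],a[0]))
r=onz(T,cr([[90,262],[248,287]]),.032)[:,:2]; q=onz(T,cr([[82,60],[305,97]]),.245)[:,:2]
print("rails",r.round(4).tolist(),"cols",q.round(4).tolist(),np.linalg.norm(q[0]-q[1]))
f=q.mean(0);m=r.mean(0)
print("frame o",f,"mouth",m,"yaw axis",np.arctan2(*(f-m)[::-1]),"yaw cols",np.arctan2(*(q[0]-q[1])[::-1])-np.pi/2,"yaw rails",np.arctan2(*(r[0]-r[1])[::-1])-np.pi/2)
print("knob",onz(T,cr([[158,303]]),.151),onz(S,[[257.4,204.5]],.151),two(T,cr([[158,303]]),S,[[257.4,204.5]]))
# carriage + cap bright mask
g=cv2.cvtColor(T["image"],cv2.COLOR_BGR2HSV)
print("px alum",T["image"][225,270],"tile",T["image"][225,230],"cap",T["image"][188,268],"dish",T["image"][243,168])
# dish: darker than tile, ellipse
roi=cv2.cvtColor(T["image"],cv2.COLOR_BGR2GRAY)[210:275,138:200]
_,b=cv2.threshold(cv2.GaussianBlur(roi,(3,3),0),0,255,cv2.THRESH_BINARY_INV+cv2.THRESH_OTSU)
c=max(cv2.findContours(b,0,2)[0],key=cv2.contourArea); e=cv2.fitEllipse(c); print("ell",e)
print("dish top",onz(T,[np.array(e[0])+[138,210]],.012))
roi=cv2.cvtColor(S["image"],cv2.COLOR_BGR2GRAY)[295:355,365:440]
_,b=cv2.threshold(cv2.GaussianBlur(roi,(3,3),0),0,255,cv2.THRESH_BINARY_INV+cv2.THRESH_OTSU)
c=max(cv2.findContours(b,0,2)[0],key=cv2.contourArea); e=cv2.fitEllipse(c); print("ell",e)
print("dish scene",onz(S,[np.array(e[0])+[365,295]],.012))
print("bottle",onz(T,[[147,187]],.15),"weight",onz(T,[[376,243]],.08),"spare",onz(T,[[407,185]],.1),"bottle sc",onz(S,[[359,328]],.15))
E
python3 m.py
```

```text
corners [[0.6883, 0.0207], [0.6766, -0.0649], [0.5024, -0.0347], [0.5155, 0.0478]] c [ 0.5957 -0.0078] sides [0.086 0.177 0.084 0.175]
car yaw -0.16362468862340798
rails [[0.7005, 0.0459], [0.6822, -0.0933]] cols [[0.8087, 0.0472], [0.7847, -0.1213]] 0.1702227642707706
frame o [ 0.79672001 -0.0370664 ] mouth [ 0.69132595 -0.02368228] yaw axis -0.12631509641312438 yaw cols -0.14111296600157974 yaw rails -0.13101831528430363
knob [[ 0.64214329 -0.01510365  0.151     ]] [[ 0.64262288 -0.00948992  0.151     ]] (array([ 0.64178276, -0.0143732 ,  0.14705834]), np.float64(0.0026546584550411994))
px alum [148 170 168] tile [106 130 140] cap [155 187 177] dish [76 80 88]
ell ((29.542640686035156, 32.798248291015625), (33.599266052246094, 34.07281494140625), 177.8246612548828)
dish top [[0.47094312 0.3151201  0.012     ]]
ell ((34.63299560546875, 29.917980194091797), (43.935768127441406, 54.26923370361328), 114.09603118896484)
dish scene [[0.476502   0.32304551 0.012     ]]
bottle [[0.62340139 0.35080045 0.15      ]] weight [[ 0.4845849  -0.32837237  0.08      ]] spare [[ 0.66143211 -0.41979706  0.1       ]] bottle sc [[0.62381328 0.36444817 0.15      ]]
```

Emit:
{"fn": "arm_command", "kwargs": {"steps": [{"dx":0,"dy":-0.03,"wz":-0.1},{"dx":-0.01,"dy":-0.035,"wz":-0.1},{"dx":-0.02,"dy":-0.03,"wz":-0.107},{"dx":-0.025,"dy":-0.03},{"dx":-0.025,"dy":-0.03}], "gripper": -1, "squeeze": 40}}

```text
invalid input at $.steps[0]: expected keys dx, dy, dz, wx, wy, wz
```

Emit:
{"fn": "arm_command", "kwargs": {"steps": [{"dx":-0.026,"dy":-0.03},{"dx":-0.026,"dy":-0.03},{"dx":-0.026,"dy":-0.03},{"dx":-0.026,"dy":-0.03},{"dx":-0.026,"dy":-0.03}]}}

```text
invalid input at $.steps[0]: expected keys dx, dy, dz, wx, wy, wz
```

```bash
cat >d.py <<'E'
import sys,numpy as np
from rig import bot
from scipy.spatial.transform import Rotation as R
s=bot.read_state(); M=R.from_euler("xyz",s["tool_rot"])
t=np.array([float(v) for v in sys.argv[1:4]])
print("t",s["time_s"],"pos",s["ee_pos"].round(4),"rot",s["tool_rot"].round(4),"F",s["contact_force"].round(1),"gap",round(s["finger_gap"],4),"grip",s["grip_force"])
print("tool delta",M.inv().apply(t-s["ee_pos"]).round(4))
if len(sys.argv)>4: print("turn",(M.inv()*R.from_euler("xyz",[np.pi,0,float(sys.argv[4])])).as_rotvec().round(4))
E
python3 d.py 0.642 -0.0135 0.20 3.004
```

```text
t 0.2 pos [0.2693 0.5636 0.2385] rot [-3.1403e+00 -1.0000e-04  2.6958e+00] F [ 0.1 -0.4  0.1] gap 0.0852 grip 0.0
tool delta [-0.5851 -0.3599  0.0389]
turn [-1.300e-03 -3.000e-04 -3.082e-01]
```

All six keys are needed in every row.

Emit:
{"fn": "arm_command", "kwargs": {"steps": [{"dx":0,"dy":-0.03,"dz":0,"wx":0,"wy":0,"wz":-0.1},{"dx":-0.01,"dy":-0.035,"dz":0,"wx":0,"wy":0,"wz":-0.1},{"dx":-0.02,"dy":-0.03,"dz":0,"wx":0,"wy":0,"wz":-0.107},{"dx":-0.025,"dy":-0.03,"dz":0,"wx":0,"wy":0,"wz":0},{"dx":-0.025,"dy":-0.03,"dz":0,"wx":0,"wy":0,"wz":0}], "gripper": -1, "squeeze": 40}}

```text
time_s: 0.62
ee_pos: [0.3071, 0.3988, 0.2391]
tool_rot: [3.142, 0.0, 3.005]
contact_force: [0.1, 0.2, 0.0]
finger_gap: 0.0852
grip_force: 0.0
```

Emit:
{"fn": "arm_command", "kwargs": {"steps": [{"dx":-0.026,"dy":-0.03,"dz":0,"wx":0,"wy":0,"wz":0},{"dx":-0.026,"dy":-0.03,"dz":0,"wx":0,"wy":0,"wz":0},{"dx":-0.026,"dy":-0.03,"dz":0,"wx":0,"wy":0,"wz":0},{"dx":-0.026,"dy":-0.03,"dz":0,"wx":0,"wy":0,"wz":0},{"dx":-0.026,"dy":-0.03,"dz":0,"wx":0,"wy":0,"wz":0}]}}

```text
time_s: 1.03
ee_pos: [0.4159, 0.2319, 0.2393]
tool_rot: [3.141, 0.0, 3.003]
contact_force: [0.8, -0.1, 0.9]
finger_gap: 0.0855
grip_force: 0.0
```

```bash
python3 d.py 0.642 -0.0135 0.20 3.004
```

```text
t 1.0333 pos [0.4159 0.2319 0.2393] rot [3.1413e+00 4.0000e-04 3.0030e+00] F [ 0.8 -0.1  0.9] gap 0.0855 grip 0.0
tool delta [-0.2578 -0.2118  0.0394]
turn [ 0.0003  0.0004 -0.001 ]
```

Emit:
{"fn": "arm_command", "kwargs": {"steps": [{"dx":-0.028,"dy":-0.023,"dz":0,"wx":0,"wy":0,"wz":0},{"dx":-0.028,"dy":-0.023,"dz":0,"wx":0,"wy":0,"wz":0},{"dx":-0.028,"dy":-0.023,"dz":0,"wx":0,"wy":0,"wz":0},{"dx":-0.028,"dy":-0.023,"dz":0,"wx":0,"wy":0,"wz":0},{"dx":-0.028,"dy":-0.023,"dz":0,"wx":0,"wy":0,"wz":0}]}}

```text
time_s: 1.45
ee_pos: [0.539, 0.0987, 0.2392]
tool_rot: [3.141, -0.0, 3.002]
contact_force: [-0.2, 1.3, -1.0]
finger_gap: 0.0853
grip_force: 0.0
```

Emit:
{"fn": "arm_command", "kwargs": {"steps": [{"dx":-0.028,"dy":-0.023,"dz":0,"wx":0,"wy":0,"wz":0},{"dx":-0.028,"dy":-0.023,"dz":0,"wx":0,"wy":0,"wz":0},{"dx":-0.028,"dy":-0.023,"dz":0,"wx":0,"wy":0,"wz":0},{"dx":-0.023,"dy":-0.02,"dz":0.01,"wx":0,"wy":0,"wz":0},{"dx":0,"dy":0,"dz":0.01,"wx":0,"wy":0,"wz":0}]}}

```text
time_s: 1.87
ee_pos: [0.6347, -0.0069, 0.2193]
tool_rot: [-3.14, 0.003, 2.998]
contact_force: [-0.4, 1.1, -0.5]
finger_gap: 0.0856
grip_force: 0.0
```

```bash
python3 - <<'E'
from rig import bot
import cv2,numpy as np
a=bot.camera("scene")["image"][140:260,200:330]; b=bot.camera("top")["image"][130:240,215:335]
a=cv2.resize(a,(520,480),interpolation=2)[:, :400]; b=cv2.resize(b,(400,367),interpolation=2)
o=np.zeros((480,800,3),np.uint8);o[:,:400]=a;o[:367,400:]=b;cv2.imwrite("pics/a1.png",o)
E
python3 d.py 0.642 -0.0135 0.129 3.004
```

```text
t 1.9667 pos [ 0.6307 -0.0032  0.2161] rot [ 3.1414 -0.0055  3.0011] F [ 0.   0.1 -0.8] gap 0.0853 grip 0.0
tool delta [-0.0131 -0.0086  0.0871]
turn [ 0.0002 -0.0055 -0.0029]
```

View pics/a1.png

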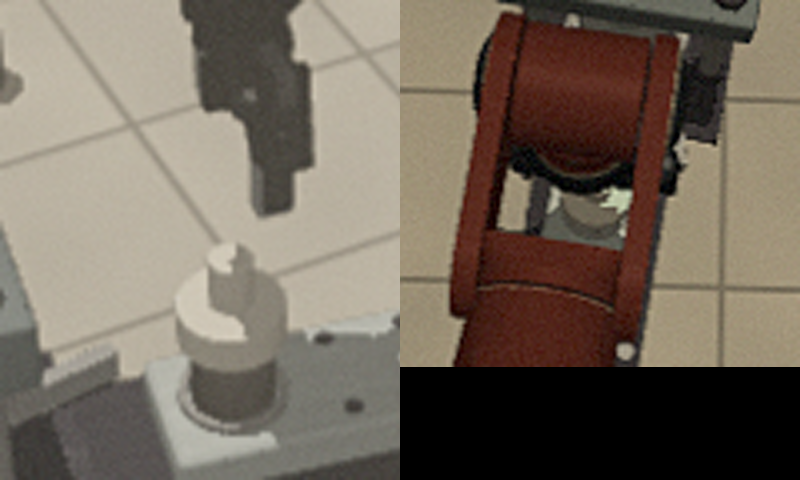

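The scene crop (left) shows the open gripper above the knob (knob top at crop 230,255; near finger at 272,210). The top view is blocked by the wrist. I'll correct the small xy error, then go down.

Emit:
{"fn": "arm_command", "kwargs": {"steps": [{"dx":-0.0065,"dy":-0.004,"dz":0.007,"wx":0,"wy":-0.005,"wz":-0.003},{"dx":-0.0065,"dy":-0.0045,"dz":0.01,"wx":0,"wy":0,"wz":0},{"dx":0,"dy":0,"dz":0.01,"wx":0,"wy":0,"wz":0},{"dx":0,"dy":0,"dz":0,"wx":0,"wy":0,"wz":0},{"dx":0,"dy":0,"dz":0,"wx":0,"wy":0,"wz":0}]}}

```text
time_s: 2.38
ee_pos: [0.6427, -0.0121, 0.191]
tool_rot: [3.142, 0.003, 3.006]
contact_force: [-0.1, 0.2, -0.3]
finger_gap: 0.0852
grip_force: 0.0
```

```bash
python3 d.py 0.642 -0.0135 0.129 3.004
```

```text
t 2.3833 pos [ 0.6427 -0.0121  0.191 ] rot [3.1415e+00 2.6000e-03 3.0064e+00] F [-0.1  0.2 -0.3] gap 0.0852 grip 0.0
tool delta [ 0.0007 -0.0015  0.062 ]
turn [0.0001 0.0026 0.0024]
```

Emit:
{"fn": "arm_command", "kwargs": {"steps": [{"dx":0,"dy":-0.001,"dz":0.015,"wx":0,"wy":0,"wz":0},{"dx":0,"dy":0,"dz":0.015,"wx":0,"wy":0,"wz":0},{"dx":0,"dy":0,"dz":0.015,"wx":0,"wy":0,"wz":0},{"dx":0,"dy":0,"dz":0.01,"wx":0,"wy":0,"wz":0},{"dx":0,"dy":0,"dz":0.005,"wx":0,"wy":0,"wz":0}]}}

```text
time_s: 2.8
ee_pos: [0.642, -0.0135, 0.1287]
tool_rot: [3.142, 0.0, 3.006]
contact_force: [-0.4, 0.0, 0.1]
finger_gap: 0.0854
grip_force: 0.0
```

```bash
python3 - <<'E'
from rig import bot
import cv2
a=bot.camera("scene")["image"][130:260,190:330]
cv2.imwrite("pics/a2.png",cv2.resize(a,(560,520),interpolation=2))
E
python3 d.py 0.642 -0.0135 0.129 3.004
```

```text
t 2.85 pos [ 0.6419 -0.0135  0.1285] rot [ 3.1416e+00 -3.0000e-04  3.0058e+00] F [ 0.2 -0.6 -0.5] gap 0.0858 grip 0.0
tool delta [-0.      0.     -0.0005]
turn [ 0.     -0.0003  0.0018]
```

View pics/a2.png

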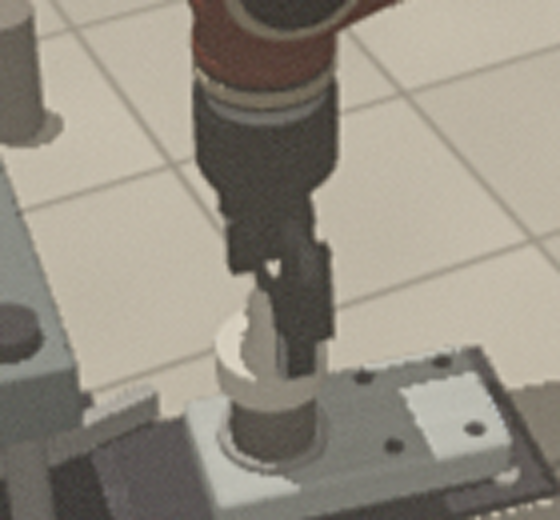

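The fingers straddle the knob (crop 260,310) and stand clear of the cap's flat top. Closing.

Emit:
{"fn": "arm_command", "kwargs": {"steps": [{"dx":0,"dy":0,"dz":0,"wx":0,"wy":0,"wz":0},{"dx":0,"dy":0,"dz":0,"wx":0,"wy":0,"wz":0},{"dx":0,"dy":0,"dz":0,"wx":0,"wy":0,"wz":0},{"dx":0,"dy":0,"dz":0,"wx":0,"wy":0,"wz":0},{"dx":0,"dy":0,"dz":0,"wx":0,"wy":0,"wz":0}], "gripper": 1, "squeeze": 35}}

```text
time_s: 3.27
ee_pos: [0.6443, -0.0139, 0.1333]
tool_rot: [-3.141, 0.007, 3.006]
contact_force: [-0.2, 0.8, 3.6]
finger_gap: 0.026
grip_force: 6.1
```

Emit:
{"fn": "arm_command", "kwargs": {"steps": [{"dx":0,"dy":0,"dz":0,"wx":0,"wy":0,"wz":0},{"dx":0,"dy":0,"dz":0,"wx":0,"wy":0,"wz":0},{"dx":0,"dy":0,"dz":0,"wx":0,"wy":0,"wz":0}]}}

```text
time_s: 3.52
ee_pos: [0.6444, -0.014, 0.1334]
tool_rot: [-3.141, 0.007, 3.006]
contact_force: [0.5, -0.5, 2.5]
finger_gap: 0.0248
grip_force: 34.5
```

Emit:
{"fn": "arm_command", "kwargs": {"steps": [{"dx":0,"dy":0,"dz":-0.004,"wx":0,"wy":0,"wz":0},{"dx":0,"dy":0,"dz":-0.006,"wx":0,"wy":0,"wz":0},{"dx":0,"dy":0,"dz":-0.008,"wx":0,"wy":0,"wz":0},{"dx":0,"dy":0,"dz":-0.008,"wx":0,"wy":0,"wz":0},{"dx":0,"dy":0,"dz":-0.008,"wx":0,"wy":0,"wz":0}]}}

```text
time_s: 3.93
ee_pos: [0.6436, -0.0137, 0.1673]
tool_rot: [3.142, 0.005, 3.006]
contact_force: [-0.5, -1.1, 0.1]
finger_gap: 0.0249
grip_force: 34.4
```

Emit:
{"fn": "arm_command", "kwargs": {"steps": [{"dx":0,"dy":0,"dz":-0.01,"wx":0,"wy":0,"wz":0},{"dx":0,"dy":0,"dz":-0.01,"wx":0,"wy":0,"wz":0},{"dx":0,"dy":0,"dz":-0.015,"wx":0,"wy":0,"wz":0},{"dx":0,"dy":0,"dz":-0.015,"wx":0,"wy":0,"wz":0},{"dx":0,"dy":0,"dz":0,"wx":0,"wy":0,"wz":0}]}}

```text
time_s: 4.35
ee_pos: [0.6455, -0.014, 0.2219]
tool_rot: [-3.142, 0.013, 3.006]
contact_force: [0.4, 1.0, 0.2]
finger_gap: 0.0249
grip_force: 34.4
```

```bash
python3 - <<'E'
from rig import bot
import cv2
a=bot.camera("scene")["image"][100:260,190:330]
cv2.imwrite("pics/a3.png",cv2.resize(a,(490,560),interpolation=2))
E
python3 d.py 0.4735 0.319 0.20 3.004
```

```text
t 4.4 pos [ 0.645  -0.0139  0.2201] rot [3.1416 0.0109 3.0058] F [ 0.6 -0.3 -0.7] gap 0.0247 grip 34.36299026012421
tool delta [0.2152 0.3067 0.0178]
turn [0.     0.0109 0.0018]
```

View pics/a3.png

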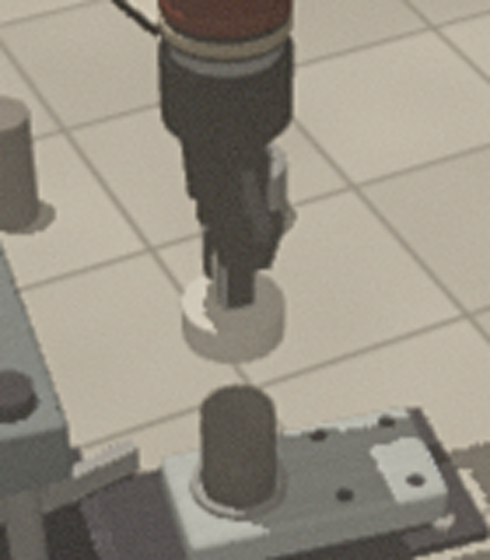

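The cap hangs level in the fingers (crop 235,320) and the specimen still stands in its seat (crop 238,440). Carrying it to the dish.

Emit:
{"fn": "arm_command", "kwargs": {"steps": [{"dx":0.008,"dy":0.012,"dz":0,"wx":0,"wy":0.005,"wz":0},{"dx":0.014,"dy":0.02,"dz":0,"wx":0,"wy":0.005,"wz":0},{"dx":0.018,"dy":0.026,"dz":0,"wx":0,"wy":0,"wz":0},{"dx":0.018,"dy":0.026,"dz":0,"wx":0,"wy":0,"wz":0},{"dx":0.018,"dy":0.026,"dz":0,"wx":0,"wy":0,"wz":0}]}}

```text
time_s: 4.82
ee_pos: [0.581, 0.1071, 0.215]
tool_rot: [-3.142, -0.008, 3.005]
contact_force: [0.7, -0.4, -0.7]
finger_gap: 0.0248
grip_force: 34.4
```

Emit:
{"fn": "arm_command", "kwargs": {"steps": [{"dx":0.018,"dy":0.026,"dz":0,"wx":0,"wy":0,"wz":0},{"dx":0.018,"dy":0.026,"dz":0,"wx":0,"wy":0,"wz":0},{"dx":0.018,"dy":0.026,"dz":0,"wx":0,"wy":0,"wz":0},{"dx":0.018,"dy":0.026,"dz":0,"wx":0,"wy":0,"wz":0},{"dx":0.018,"dy":0.026,"dz":0,"wx":0,"wy":0,"wz":0}]}}

```text
time_s: 5.23
ee_pos: [0.5091, 0.2481, 0.2156]
tool_rot: [-3.141, -0.007, 3.006]
contact_force: [1.0, -0.5, -1.5]
finger_gap: 0.025
grip_force: 34.4
```

Emit:
{"fn": "arm_command", "kwargs": {"steps": [{"dx":0.018,"dy":0.026,"dz":0,"wx":0,"wy":0,"wz":0},{"dx":0.016,"dy":0.021,"dz":0.005,"wx":0,"wy":0,"wz":0},{"dx":0.012,"dy":0.015,"dz":0.01,"wx":0,"wy":0,"wz":0},{"dx":0.004,"dy":0.006,"dz":0.01,"wx":0,"wy":0,"wz":0},{"dx":0,"dy":0,"dz":0,"wx":0,"wy":0,"wz":0}]}}

```text
time_s: 5.65
ee_pos: [0.4679, 0.3212, 0.1884]
tool_rot: [-3.138, -0.01, 3.009]
contact_force: [-0.8, -0.4, -0.6]
finger_gap: 0.0249
grip_force: 34.4
```

```bash
python3 d.py 0.4735 0.319 0.06 3.004
```

```text
t 5.65 pos [0.4679 0.3212 0.1884] rot [-3.1381 -0.0104  3.0086] F [-0.8 -0.4 -0.6] gap 0.0249 grip 34.44279134273529
tool delta [-0.0072 -0.001   0.1284]
turn [-0.0035 -0.0104  0.0046]
```

Correcting and lowering until the cap is just above the dish.

Emit:
{"fn": "arm_command", "kwargs": {"steps": [{"dx":-0.003,"dy":-0.001,"dz":0.02,"wx":-0.003,"wy":-0.005,"wz":0.004},{"dx":-0.003,"dy":0,"dz":0.025,"wx":0,"wy":-0.003,"wz":0},{"dx":0,"dy":0,"dz":0.025,"wx":0,"wy":0,"wz":0},{"dx":0,"dy":0,"dz":0.025,"wx":0,"wy":0,"wz":0},{"dx":0,"dy":0,"dz":0.015,"wx":0,"wy":0,"wz":0}]}}

```text
time_s: 6.07
ee_pos: [0.4756, 0.317, 0.0787]
tool_rot: [-3.141, -0.001, 3.0]
contact_force: [-0.6, 0.2, -1.6]
finger_gap: 0.0248
grip_force: 34.5
```

Emit:
{"fn": "arm_command", "kwargs": {"steps": [{"dx":0,"dy":0,"dz":0.004,"wx":0,"wy":0,"wz":0},{"dx":0,"dy":0,"dz":0,"wx":0,"wy":0,"wz":0},{"dx":0,"dy":0,"dz":0,"wx":0,"wy":0,"wz":0}]}}

```text
time_s: 6.32
ee_pos: [0.4777, 0.3187, 0.0789]
tool_rot: [3.138, 0.004, 3.001]
contact_force: [0.5, 0.0, -0.3]
finger_gap: 0.0248
grip_force: 34.5
```

```bash
python3 - <<'E'
from rig import bot
import cv2
a=bot.camera("scene")["image"][240:360,340:460]
cv2.imwrite("pics/a4.png",cv2.resize(a,(480,480),interpolation=2))
E
python3 d.py 0.4735 0.319 0.046 3.004
```

```text
t 6.3667 pos [0.4781 0.3192 0.0798] rot [3.1374 0.005  3.0011] F [0.2 1.  0.2] gap 0.0246 grip 34.466548562049866
tool delta [ 0.0047 -0.001   0.0338]
turn [ 0.0042  0.005  -0.0029]
```

View pics/a4.png

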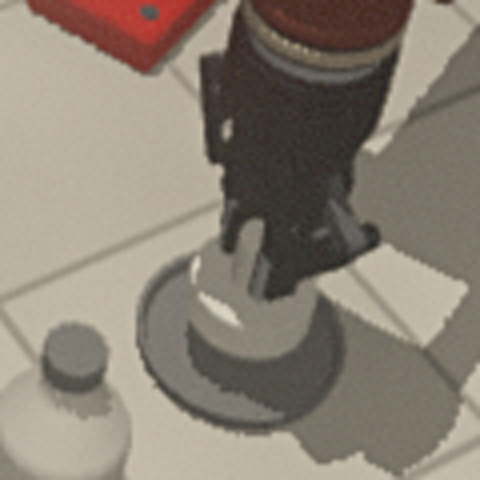

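The cap hangs above the dish (crop 250,305, dish centre about 240,335), which fits a cap still about 30 mm up. Lowering gently.

Emit:
{"fn": "arm_command", "kwargs": {"steps": [{"dx":0.003,"dy":-0.001,"dz":0.01,"wx":0.003,"wy":0.004,"wz":0},{"dx":0.001,"dy":0,"dz":0.008,"wx":0,"wy":0,"wz":0},{"dx":0,"dy":0,"dz":0.004,"wx":0,"wy":0,"wz":0},{"dx":0,"dy":0,"dz":0,"wx":0,"wy":0,"wz":0},{"dx":0,"dy":0,"dz":0,"wx":0,"wy":0,"wz":0}]}}

```text
time_s: 6.78
ee_pos: [0.4724, 0.3186, 0.0557]
tool_rot: [-3.141, -0.002, 3.002]
contact_force: [-0.6, -0.5, -1.4]
finger_gap: 0.0248
grip_force: 34.5
```

```bash
python3 d.py 0.4735 0.319 0.046 3.004
```

```text
t 6.7833 pos [0.4724 0.3186 0.0557] rot [-3.1410e+00 -1.8000e-03  3.0019e+00] F [-0.6 -0.5 -1.4] gap 0.0248 grip 34.46713149547577
tool delta [-0.0011  0.0006  0.0097]
turn [-0.0006 -0.0018 -0.0021]
```

Emit:
{"fn": "arm_command", "kwargs": {"steps": [{"dx":0,"dy":0,"dz":0.003,"wx":0,"wy":0,"wz":0},{"dx":0,"dy":0,"dz":0.002,"wx":0,"wy":0,"wz":0},{"dx":0,"dy":0,"dz":0.002,"wx":0,"wy":0,"wz":0},{"dx":0,"dy":0,"dz":0,"wx":0,"wy":0,"wz":0},{"dx":0,"dy":0,"dz":0,"wx":0,"wy":0,"wz":0}]}}

```text
time_s: 7.2
ee_pos: [0.4727, 0.3187, 0.0491]
tool_rot: [-3.141, -0.001, 3.002]
contact_force: [-0.6, 0.5, -0.3]
finger_gap: 0.025
grip_force: 34.5
```

Emit:
{"fn": "arm_command", "kwargs": {"steps": [{"dx":0,"dy":0,"dz":0.002,"wx":0,"wy":0,"wz":0},{"dx":0,"dy":0,"dz":0,"wx":0,"wy":0,"wz":0},{"dx":0,"dy":0,"dz":0,"wx":0,"wy":0,"wz":0}]}}

```text
time_s: 7.45
ee_pos: [0.4727, 0.3187, 0.0471]
tool_rot: [-3.141, -0.001, 3.002]
contact_force: [-0.2, -0.0, -0.1]
finger_gap: 0.025
grip_force: 34.5
```

Emit:
{"fn": "arm_command", "kwargs": {"steps": [{"dx":0,"dy":0,"dz":0.002,"wx":0,"wy":0,"wz":0},{"dx":0,"dy":0,"dz":0,"wx":0,"wy":0,"wz":0},{"dx":0,"dy":0,"dz":0,"wx":0,"wy":0,"wz":0}]}}

```text
time_s: 7.7
ee_pos: [0.473, 0.3189, 0.0464]
tool_rot: [-3.142, -0.001, 3.002]
contact_force: [-3.7, -0.8, 5.8]
finger_gap: 0.025
grip_force: 35.0
```

Emit:
{"fn": "arm_command", "kwargs": {"steps": [{"dx":0,"dy":0,"dz":0.0015,"wx":0,"wy":0,"wz":0},{"dx":0,"dy":0,"dz":0,"wx":0,"wy":0,"wz":0},{"dx":0,"dy":0,"dz":0,"wx":0,"wy":0,"wz":0}]}}

```text
time_s: 7.95
ee_pos: [0.4731, 0.319, 0.0464]
tool_rot: [-3.141, -0.002, 3.002]
contact_force: [-5.8, -3.8, 14.1]
finger_gap: 0.0248
grip_force: 35.8
```

Contact at TCP z 0.0464. Easing the press, then opening.

Emit:
{"fn": "arm_command", "kwargs": {"steps": [{"dx":0,"dy":0,"dz":-0.002,"wx":0,"wy":0,"wz":0},{"dx":0,"dy":0,"dz":0,"wx":0,"wy":0,"wz":0}]}}

```text
time_s: 8.12
ee_pos: [0.4733, 0.319, 0.0465]
tool_rot: [3.141, 0.0, 3.002]
contact_force: [-0.6, 0.9, -0.3]
finger_gap: 0.0246
grip_force: 34.4
```

Emit:
{"fn": "arm_command", "kwargs": {"steps": [{"dx":0,"dy":0,"dz":0,"wx":0,"wy":0,"wz":0},{"dx":0,"dy":0,"dz":0,"wx":0,"wy":0,"wz":0},{"dx":0,"dy":0,"dz":0,"wx":0,"wy":0,"wz":0},{"dx":0,"dy":0,"dz":0,"wx":0,"wy":0,"wz":0},{"dx":0,"dy":0,"dz":0,"wx":0,"wy":0,"wz":0}], "gripper": -1}}

```text
time_s: 8.53
ee_pos: [0.4727, 0.3187, 0.0455]
tool_rot: [-3.141, -0.001, 3.002]
contact_force: [-0.8, 0.7, -1.3]
finger_gap: 0.083
grip_force: 0.0
```

Emit:
{"fn": "arm_command", "kwargs": {"steps": [{"dx":0,"dy":0,"dz":-0.01,"wx":0,"wy":0,"wz":0},{"dx":0,"dy":0,"dz":-0.02,"wx":0,"wy":0,"wz":0},{"dx":0,"dy":0,"dz":-0.03,"wx":0,"wy":0,"wz":0},{"dx":0,"dy":0,"dz":-0.03,"wx":0,"wy":0,"wz":0},{"dx":0,"dy":0,"dz":-0.02,"wx":0,"wy":0,"wz":0}]}}

```text
time_s: 8.95
ee_pos: [0.474, 0.3193, 0.1598]
tool_rot: [3.139, 0.002, 3.002]
contact_force: [1.6, 0.2, 1.1]
finger_gap: 0.0853
grip_force: 0.0
```

```bash
cat >car.py <<'E'
from rig import bot
from h import *
import sys
T=bot.camera("top");x0,y0,x1,y1=235,95,335,262
im=T["image"]; roi=im[y0:y1,x0:x1].astype(int)
b=((roi[...,0]>125)&(roi[...,2]-roi[...,0]<28)).astype(np.uint8)*255
b=cv2.morphologyEx(b,cv2.MORPH_CLOSE,np.ones((5,5),np.uint8));b=cv2.morphologyEx(b,cv2.MORPH_OPEN,np.ones((5,5),np.uint8))
c=max(cv2.findContours(b,0,2)[0],key=cv2.contourArea).reshape(-1,2)+[x0,y0]
P=onz(T,c,.042)[:,:2]
(cx,cy),s,a=cv2.minAreaRect((P*1000).astype(np.float32))
print("carriage mm",cx,cy,s,a)
S=bot.camera("scene")
o=np.zeros((501,800,3),np.uint8);o[:,:300]=cv2.resize(im[y0:y1,x0:x1],(300,501),interpolation=2)
cv2.drawContours(o,[((c-[x0,y0])*3).astype(int)],-1,(0,0,255),1)
o[:360,310:710]=cv2.resize(S["image"][150:240,170:270] if len(sys.argv)>2 else S["image"][260:350,350:450],(400,360),interpolation=2)
cv2.imwrite(sys.argv[1],o)
E
python3 car.py pics/b1.png
```

```text
carriage mm 567.6842041015625 -2.274059295654297 (84.98750305175781, 116.51101684570312) 81.41239166259766
```

View pics/b1.png

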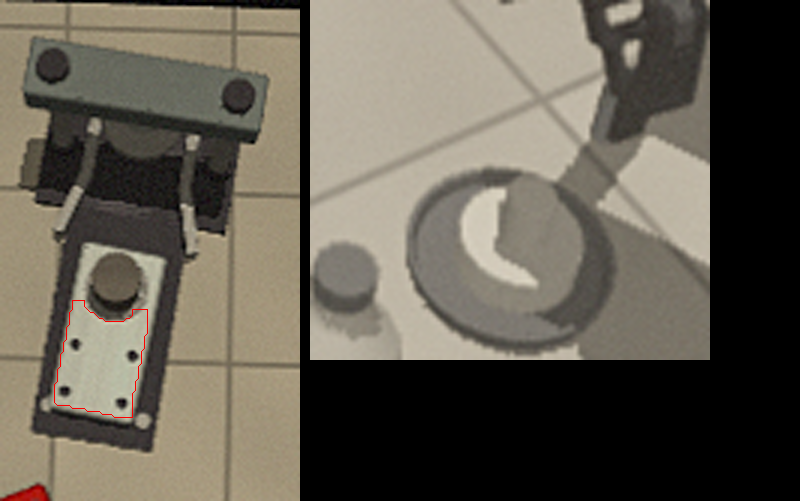

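The cap sits inside the dish (crop 520,245) and the specimen is bare and standing. The carriage rear centre is at about (0.510, 0.006), yaw -0.15. I'll move behind it with the fingers set to about 30 mm so the push has two contacts.

Emit:
{"fn": "arm_command", "kwargs": {"steps": [{"dx":0,"dy":-0.02,"dz":0,"wx":0,"wy":0,"wz":0},{"dx":0,"dy":-0.035,"dz":0,"wx":0,"wy":0,"wz":0},{"dx":0.005,"dy":-0.035,"dz":0,"wx":0,"wy":0,"wz":0},{"dx":0.005,"dy":-0.035,"dz":0,"wx":0,"wy":0,"wz":0},{"dx":0.005,"dy":-0.035,"dz":0,"wx":0,"wy":0,"wz":0}], "gripper": 0.3}}

```text
time_s: 9.47
ee_pos: [0.4345, 0.161, 0.1548]
tool_rot: [-3.141, -0.003, 3.003]
contact_force: [-0.0, 0.8, 0.9]
finger_gap: 0.0302
grip_force: 0.0
```

Emit:
{"fn": "arm_command", "kwargs": {"steps": [{"dx":-0.01,"dy":-0.035,"dz":0,"wx":0,"wy":0,"wz":0},{"dx":-0.01,"dy":-0.035,"dz":0,"wx":0,"wy":0,"wz":0},{"dx":-0.01,"dy":-0.03,"dz":0,"wx":0,"wy":0,"wz":0},{"dx":-0.01,"dy":-0.02,"dz":0,"wx":0,"wy":0,"wz":0},{"dx":0,"dy":0,"dz":0,"wx":0,"wy":0,"wz":0}]}}

```text
time_s: 9.88
ee_pos: [0.4589, 0.0348, 0.1553]
tool_rot: [-3.14, -0.001, 2.997]
contact_force: [1.2, 0.6, -0.7]
finger_gap: 0.0299
grip_force: 0.0
```

```bash
python3 d.py 0.475 0.0112 0.034 3.004
```

```text
t 9.8833 pos [0.4589 0.0348 0.1553] rot [-3.1403e+00 -1.1000e-03  2.9971e+00] F [ 1.2  0.6 -0.7] gap 0.0299 grip 0.0
tool delta [-0.0195 -0.0209  0.1213]
turn [-0.0013 -0.0011 -0.0069]
```

Emit:
{"fn": "arm_command", "kwargs": {"steps": [{"dx":-0.01,"dy":-0.01,"dz":0.01,"wx":-0.001,"wy":-0.001,"wz":-0.006},{"dx":-0.0095,"dy":-0.01,"dz":0.02,"wx":0,"wy":0,"wz":0},{"dx":0,"dy":0,"dz":0.02,"wx":0,"wy":0,"wz":0},{"dx":0,"dy":0,"dz":0.02,"wx":0,"wy":0,"wz":0},{"dx":0,"dy":0,"dz":0,"wx":0,"wy":0,"wz":0}]}}

```text
time_s: 10.3
ee_pos: [0.4713, 0.0164, 0.0807]
tool_rot: [3.14, -0.01, 3.008]
contact_force: [-1.1, 0.9, -0.3]
finger_gap: 0.0297
grip_force: 0.0
```

```bash
python3 d.py 0.475 0.0112 0.034 3.004
```

```text
t 10.3 pos [0.4713 0.0164 0.0807] rot [ 3.1404 -0.0098  3.0078] F [-1.1  0.9 -0.3] gap 0.0297 grip 0.0
tool delta [-0.0048 -0.0048  0.0466]
turn [ 0.0012 -0.0098  0.0038]
```

Emit:
{"fn": "arm_command", "kwargs": {"steps": [{"dx":-0.003,"dy":-0.004,"dz":0.016,"wx":0,"wy":-0.004,"wz":0.003},{"dx":0,"dy":0,"dz":0.015,"wx":0,"wy":0,"wz":0},{"dx":0,"dy":0,"dz":0.01,"wx":0,"wy":0,"wz":0},{"dx":0,"dy":0,"dz":0,"wx":0,"wy":0,"wz":0},{"dx":0,"dy":0,"dz":0,"wx":0,"wy":0,"wz":0}]}}

```text
time_s: 10.72
ee_pos: [0.4774, 0.0117, 0.0447]
tool_rot: [3.141, 0.003, 3.005]
contact_force: [0.2, -0.6, -0.0]
finger_gap: 0.0302
grip_force: 0.0
```

```bash
python3 d.py 0.49 0.009 0.034 3.004
```

```text
t 10.7167 pos [0.4774 0.0117 0.0447] rot [3.1405e+00 3.0000e-03 3.0053e+00] F [ 0.2 -0.6 -0. ] gap 0.0302 grip 0.0
tool delta [-0.0128 -0.0009  0.0107]
turn [0.0011 0.003  0.0013]
```

Emit:
{"fn": "arm_command", "kwargs": {"steps": [{"dx":0,"dy":0,"dz":0.006,"wx":0.001,"wy":0.002,"wz":0},{"dx":0,"dy":0,"dz":0.004,"wx":0,"wy":0,"wz":0},{"dx":-0.005,"dy":-0.001,"dz":0,"wx":0,"wy":0,"wz":0},{"dx":-0.005,"dy":0,"dz":0,"wx":0,"wy":0,"wz":0},{"dx":0,"dy":0,"dz":0,"wx":0,"wy":0,"wz":0}]}}

```text
time_s: 11.13
ee_pos: [0.489, 0.0085, 0.0354]
tool_rot: [-3.142, 0.004, 3.005]
contact_force: [-0.2, -0.3, 0.6]
finger_gap: 0.0296
grip_force: 0.0
```

Emit:
{"fn": "arm_command", "kwargs": {"steps": [{"dx":-0.003,"dy":0,"dz":0,"wx":0,"wy":0,"wz":0},{"dx":-0.003,"dy":0,"dz":0,"wx":0,"wy":0,"wz":0},{"dx":-0.003,"dy":0,"dz":0,"wx":0,"wy":0,"wz":0},{"dx":-0.003,"dy":0,"dz":0,"wx":0,"wy":0,"wz":0},{"dx":-0.003,"dy":0,"dz":0,"wx":0,"wy":0,"wz":0}]}}

```text
time_s: 11.55
ee_pos: [0.4992, 0.007, 0.034]
tool_rot: [-3.141, -0.008, 3.005]
contact_force: [-14.0, 0.2, 10.7]
finger_gap: 0.0298
grip_force: 6.9
```

```bash
python3 d.py 0.51 0.006 0.034 3.004
```

```text
t 11.55 pos [0.4992 0.007  0.034 ] rot [-3.1406 -0.0082  3.0046] F [-14.    0.2  10.7] gap 0.0298 grip 6.853228717809543
tool delta [-0.0109  0.0005 -0.0001]
turn [-0.001  -0.0082  0.0006]
```

Emit:
{"fn": "arm_command", "kwargs": {"steps": [{"dx":-0.003,"dy":0,"dz":-0.002,"wx":0,"wy":-0.003,"wz":0},{"dx":-0.003,"dy":0,"dz":-0.001,"wx":0,"wy":0,"wz":0},{"dx":-0.003,"dy":0,"dz":0,"wx":0,"wy":0,"wz":0},{"dx":-0.003,"dy":0,"dz":0,"wx":0,"wy":0,"wz":0},{"dx":-0.003,"dy":0,"dz":0,"wx":0,"wy":0,"wz":0}]}}

```text
time_s: 11.97
ee_pos: [0.5163, 0.0049, 0.0367]
tool_rot: [-3.142, 0.002, 3.005]
contact_force: [-3.7, 0.5, -3.3]
finger_gap: 0.03
grip_force: 1.6
```

```bash
python3 d.py 0.65 -0.0135 0.036 3.004;python3 car.py pics/x1.png
```

```text
t 11.9667 pos [0.5163 0.0049 0.0367] rot [-3.1415e+00  1.9000e-03  3.0048e+00] F [-3.7  0.5 -3.3] gap 0.03 grip 1.6075869533233345
tool delta [-0.135  0.     0.001]
turn [-0.0001  0.0019  0.0008]
carriage mm 615.5565795898438 -8.463890075683594 (82.46073913574219, 48.52721405029297) 83.3973617553711
```

Emit:
{"fn": "arm_command", "kwargs": {"steps": [{"dx":-0.005,"dy":-0.0005,"dz":0,"wx":0,"wy":0,"wz":0},{"dx":-0.005,"dy":-0.0005,"dz":0,"wx":0,"wy":0,"wz":0},{"dx":-0.005,"dy":-0.0005,"dz":0,"wx":0,"wy":0,"wz":0},{"dx":-0.005,"dy":-0.0005,"dz":0,"wx":0,"wy":0,"wz":0},{"dx":-0.005,"dy":0,"dz":0,"wx":0,"wy":0,"wz":0}]}}

```text
time_s: 12.48
ee_pos: [0.5419, -0.0006, 0.0377]
tool_rot: [-3.142, 0.004, 3.005]
contact_force: [-4.8, 0.5, -3.4]
finger_gap: 0.0297
grip_force: 2.2
```

```bash
python3 d.py 0.65 -0.0135 0.036 3.004
```

```text
t 12.4833 pos [ 0.5419 -0.0006  0.0377] rot [-3.1416  0.0043  3.0049] F [-4.8  0.5 -3.4] gap 0.0297 grip 2.152559239184484
tool delta [-0.1088  0.002   0.0022]
turn [-0.      0.0043  0.0009]
```

Emit:
{"fn": "arm_command", "kwargs": {"steps": [{"dx":-0.005,"dy":0,"dz":0.001,"wx":0,"wy":0.002,"wz":0},{"dx":-0.005,"dy":0,"dz":0,"wx":0,"wy":0,"wz":0},{"dx":-0.005,"dy":0,"dz":0,"wx":0,"wy":0,"wz":0},{"dx":-0.005,"dy":0,"dz":0,"wx":0,"wy":0,"wz":0},{"dx":-0.005,"dy":0,"dz":0,"wx":0,"wy":0,"wz":0}]}}

```text
time_s: 12.9
ee_pos: [0.5668, -0.004, 0.0376]
tool_rot: [-3.142, 0.002, 3.005]
contact_force: [-7.5, 1.4, 1.6]
finger_gap: 0.0302
grip_force: 3.9
```

```bash
python3 d.py 0.655 -0.0155 0.036 3.004
```

```text
t 12.9 pos [ 0.5668 -0.004   0.0376] rot [-3.1415e+00  1.7000e-03  3.0049e+00] F [-7.5  1.4  1.6] gap 0.0302 grip 3.8962204768904485
tool delta [-0.0889  0.0007  0.0018]
turn [-0.      0.0017  0.0009]
```

Emit:
{"fn": "arm_command", "kwargs": {"steps": [{"dx":-0.005,"dy":0,"dz":0.001,"wx":0,"wy":0,"wz":0},{"dx":-0.005,"dy":0,"dz":0,"wx":0,"wy":0,"wz":0},{"dx":-0.005,"dy":0,"dz":0,"wx":0,"wy":0,"wz":0},{"dx":-0.005,"dy":0,"dz":0,"wx":0,"wy":0,"wz":0},{"dx":-0.005,"dy":0,"dz":0,"wx":0,"wy":0,"wz":0}]}}

```text
time_s: 13.32
ee_pos: [0.5911, -0.0077, 0.0371]
tool_rot: [-3.141, 0.0, 3.004]
contact_force: [-11.2, 0.7, 5.6]
finger_gap: 0.0301
grip_force: 5.5
```

```bash
python3 d.py 0.655 -0.0155 0.036 3.004; python3 car.py pics/b2.png 1
```

```text
t 13.3167 pos [ 0.5911 -0.0077  0.0371] rot [-3.1409e+00  3.0000e-04  3.0045e+00] F [-11.2   0.7   5.6] gap 0.0301 grip 5.506732673384249
tool delta [-0.0643  0.001   0.0012]
turn [-0.0007  0.0003  0.0005]
carriage mm 697.1931762695312 -37.3768310546875 (22.458398818969727, 50.29815673828125) 1.6954437494277954
```

View pics/b2.png

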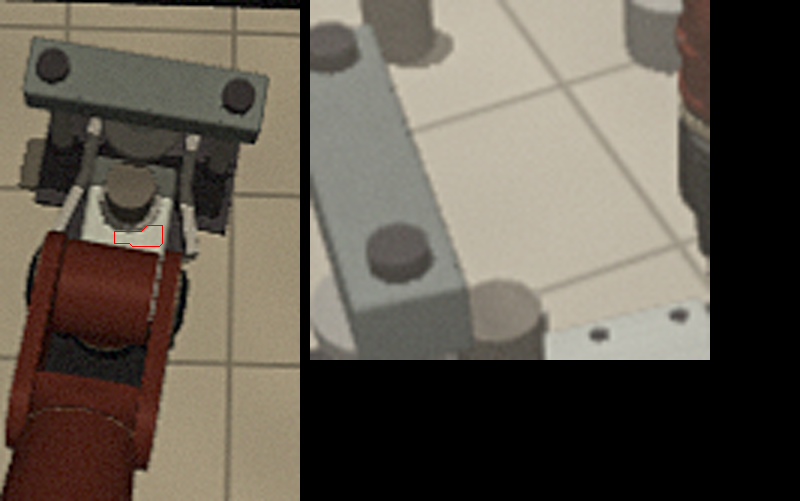

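The specimen stands (top crop 133,187), and the nose is between the rails. Continuing and watching the force.

Emit:
{"fn": "arm_command", "kwargs": {"steps": [{"dx":-0.005,"dy":0,"dz":0,"wx":0,"wy":0,"wz":0},{"dx":-0.005,"dy":0,"dz":0,"wx":0,"wy":0,"wz":0},{"dx":-0.005,"dy":0,"dz":0,"wx":0,"wy":0,"wz":0},{"dx":-0.005,"dy":0,"dz":0,"wx":0,"wy":0,"wz":0},{"dx":-0.005,"dy":0,"dz":0,"wx":0,"wy":0,"wz":0}]}}

```text
time_s: 13.83
ee_pos: [0.6159, -0.0111, 0.0371]
tool_rot: [-3.141, 0.0, 3.004]
contact_force: [-10.7, 0.5, 4.6]
finger_gap: 0.0298
grip_force: 5.2
```

```bash
python3 d.py 0.655 -0.0155 0.036 3.004
```

```text
t 13.8333 pos [ 0.6159 -0.0111  0.0371] rot [-3.1408e+00  3.0000e-04  3.0045e+00] F [-10.7   0.5   4.6] gap 0.0298 grip 5.2077605947852135
tool delta [-0.0393  0.001   0.0011]
turn [-0.0008  0.0003  0.0005]
```

Emit:
{"fn": "arm_command", "kwargs": {"steps": [{"dx":-0.005,"dy":0,"dz":0,"wx":0,"wy":0,"wz":0},{"dx":-0.005,"dy":0,"dz":0,"wx":0,"wy":0,"wz":0},{"dx":-0.005,"dy":0,"dz":0,"wx":0,"wy":0,"wz":0},{"dx":-0.004,"dy":0,"dz":0,"wx":0,"wy":0,"wz":0},{"dx":-0.003,"dy":0,"dz":0,"wx":0,"wy":0,"wz":0}]}}

```text
time_s: 14.25
ee_pos: [0.6379, -0.0142, 0.0371]
tool_rot: [-3.141, 0.001, 3.004]
contact_force: [-10.5, 0.4, 5.4]
finger_gap: 0.0298
grip_force: 5.2
```

Emit:
{"fn": "arm_command", "kwargs": {"steps": [{"dx":-0.002,"dy":0,"dz":0,"wx":0,"wy":0,"wz":0},{"dx":-0.002,"dy":0,"dz":0,"wx":0,"wy":0,"wz":0},{"dx":-0.002,"dy":0,"dz":0,"wx":0,"wy":0,"wz":0},{"dx":-0.001,"dy":0,"dz":0,"wx":0,"wy":0,"wz":0}]}}

```text
time_s: 14.58
ee_pos: [0.6447, -0.0152, 0.0371]
tool_rot: [-3.141, 0.001, 3.004]
contact_force: [-10.5, -0.8, 5.0]
finger_gap: 0.03
grip_force: 5.1
```

Emit:
{"fn": "arm_command", "kwargs": {"steps": [{"dx":-0.001,"dy":0,"dz":0,"wx":0,"wy":0,"wz":0},{"dx":-0.001,"dy":0,"dz":0,"wx":0,"wy":0,"wz":0},{"dx":-0.001,"dy":0,"dz":0,"wx":0,"wy":0,"wz":0},{"dx":-0.001,"dy":0,"dz":0,"wx":0,"wy":0,"wz":0}]}}

```text
time_s: 14.92
ee_pos: [0.6484, -0.0157, 0.0371]
tool_rot: [-3.141, 0.0, 3.004]
contact_force: [-10.4, 0.1, 4.3]
finger_gap: 0.03
grip_force: 5.1
```

Emit:
{"fn": "arm_command", "kwargs": {"steps": [{"dx":-0.001,"dy":0,"dz":0,"wx":0,"wy":0,"wz":0},{"dx":-0.001,"dy":0,"dz":0,"wx":0,"wy":0,"wz":0},{"dx":-0.001,"dy":0,"dz":0,"wx":0,"wy":0,"wz":0}]}}

```text
time_s: 15.17
ee_pos: [0.6513, -0.0161, 0.0371]
tool_rot: [-3.141, 0.0, 3.004]
contact_force: [-10.2, 0.5, 4.5]
finger_gap: 0.0297
grip_force: 5.1
```

Emit:
{"fn": "arm_command", "kwargs": {"steps": [{"dx":-0.001,"dy":0,"dz":0,"wx":0,"wy":0,"wz":0},{"dx":-0.001,"dy":0,"dz":0,"wx":0,"wy":0,"wz":0},{"dx":-0.001,"dy":0,"dz":0,"wx":0,"wy":0,"wz":0}]}}

```text
time_s: 15.42
ee_pos: [0.6526, -0.0163, 0.0371]
tool_rot: [-3.141, -0.005, 3.004]
contact_force: [-19.7, 0.9, 12.3]
finger_gap: 0.0302
grip_force: 9.8
```

Emit:
{"fn": "arm_command", "kwargs": {"steps": [{"dx":-0.001,"dy":0,"dz":0,"wx":0,"wy":0,"wz":0},{"dx":-0.001,"dy":0,"dz":0,"wx":0,"wy":0,"wz":0}]}}

```text
time_s: 15.58
ee_pos: [0.6526, -0.0162, 0.0371]
tool_rot: [-3.14, -0.01, 3.005]
contact_force: [-25.7, 1.5, 17.3]
finger_gap: 0.0297
grip_force: 13.5
```

The TCP stopped hard at x 0.6526 as the force rose to 26 N, so it's against the stop, 155 mm from first contact. Backing off and clearing the view.

Emit:
{"fn": "arm_command", "kwargs": {"steps": [{"dx":0.003,"dy":0,"dz":0,"wx":0,"wy":0,"wz":0},{"dx":0.005,"dy":0,"dz":0,"wx":0,"wy":0,"wz":0},{"dx":0.012,"dy":0,"dz":0,"wx":0,"wy":0.005,"wz":0},{"dx":0.02,"dy":0,"dz":0,"wx":0,"wy":0,"wz":0},{"dx":0.02,"dy":0,"dz":-0.01,"wx":0,"wy":0,"wz":0}]}}

```text
time_s: 16.0
ee_pos: [0.5984, -0.0086, 0.0463]
tool_rot: [3.142, 0.001, 3.004]
contact_force: [-0.6, -0.4, 0.2]
finger_gap: 0.0302
grip_force: 0.0
```

Emit:
{"fn": "arm_command", "kwargs": {"steps": [{"dx":0.02,"dy":0,"dz":-0.03,"wx":0,"wy":0,"wz":0},{"dx":0.01,"dy":0,"dz":-0.03,"wx":0,"wy":0,"wz":0},{"dx":0.01,"dy":0,"dz":-0.035,"wx":0,"wy":0,"wz":0},{"dx":0.01,"dy":0,"dz":-0.035,"wx":0,"wy":0,"wz":0},{"dx":0.01,"dy":-0.01,"dz":-0.03,"wx":0,"wy":0,"wz":0}]}}

```text
time_s: 16.42
ee_pos: [0.539, -0.0095, 0.2113]
tool_rot: [3.141, 0.007, 3.006]
contact_force: [-0.1, 0.1, 0.1]
finger_gap: 0.0299
grip_force: 0.0
```

Emit:
{"fn": "arm_command", "kwargs": {"steps": [{"dx":0,"dy":-0.038,"dz":0,"wx":0,"wy":0,"wz":0},{"dx":0,"dy":-0.038,"dz":0,"wx":0,"wy":0,"wz":0},{"dx":0,"dy":-0.038,"dz":0,"wx":0,"wy":0,"wz":0},{"dx":0,"dy":-0.038,"dz":0,"wx":0,"wy":0,"wz":0},{"dx":0,"dy":-0.03,"dz":0,"wx":0,"wy":0,"wz":0}]}}

```text
time_s: 16.83
ee_pos: [0.5135, -0.1939, 0.2091]
tool_rot: [-3.138, 0.005, 3.004]
contact_force: [0.3, -1.3, -0.3]
finger_gap: 0.03
grip_force: 0.0
```

```bash
python3 - <<'E'
from rig import bot
from h import *
T=bot.camera("top");S=bot.camera("scene")
o=np.zeros((600,800,3),np.uint8)
o[:,:370]=cv2.resize(T["image"][95:255,236:335],(370,600),interpolation=2)
o[:290,380:780]=cv2.resize(S["image"][165:310,145:345],(400,290),interpolation=2)
o[300:600,380:680]=cv2.resize(S["image"][280:370,355:445],(300,300),interpolation=2)
cv2.imwrite("pics/c1.png",o); print(bot.read_state()["ee_pos"])
E
```

```text
[ 0.51328075 -0.19517161  0.20883264]
```

View pics/c1.png

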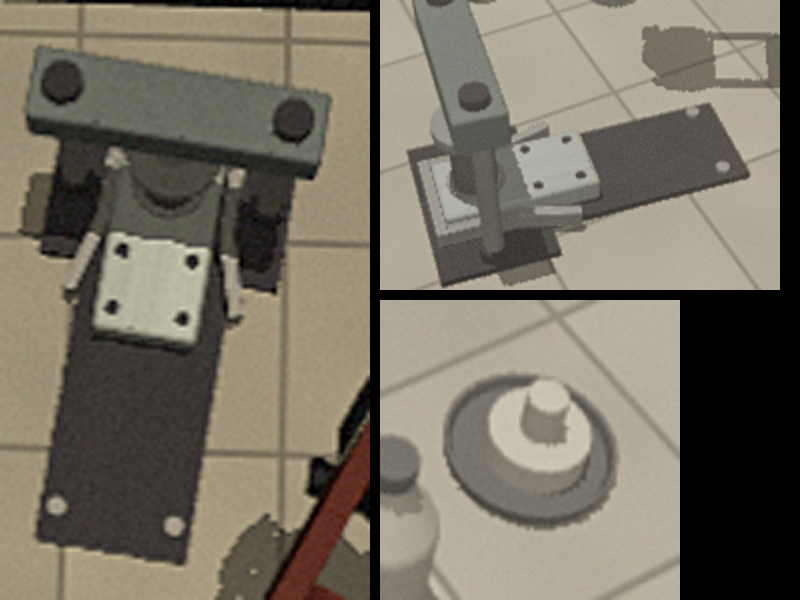

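The specimen stands under the platen, with the slab's nose at the stop (scene crop 435,190). The cap sits knob up in the dish (crop 540,440). One quick numeric check of the rear edge before hand-in.

```bash
python3 - <<'E'
from rig import bot
from h import *
T=bot.camera("top");S=bot.camera("scene")
e=onz(T,np.array([[94,329],[191,345]])/3.745+[235.6,94.6],.042)[:,:2]
# stop's near-face top edge is beside the nose in the scene view: compare nose corner with rail end
f=np.array([.7967,-.0371]);a=np.array([.9906,-.1366])
print("rear",e.round(4),"frame x",((e-f)@a).round(4), "yaw",np.arctan2(*(e[0]-e[1])[::-1])-np.pi/2)
cv2.imwrite("pics/c2.png",cv2.resize(S["image"][225:300,145:245],(800,600),interpolation=2))
E
```

```text
rear [[ 0.6667  0.0254]
 [ 0.6555 -0.0559]] frame x [-0.1373 -0.1373] yaw -0.13743049115583794
```

View pics/c2.png

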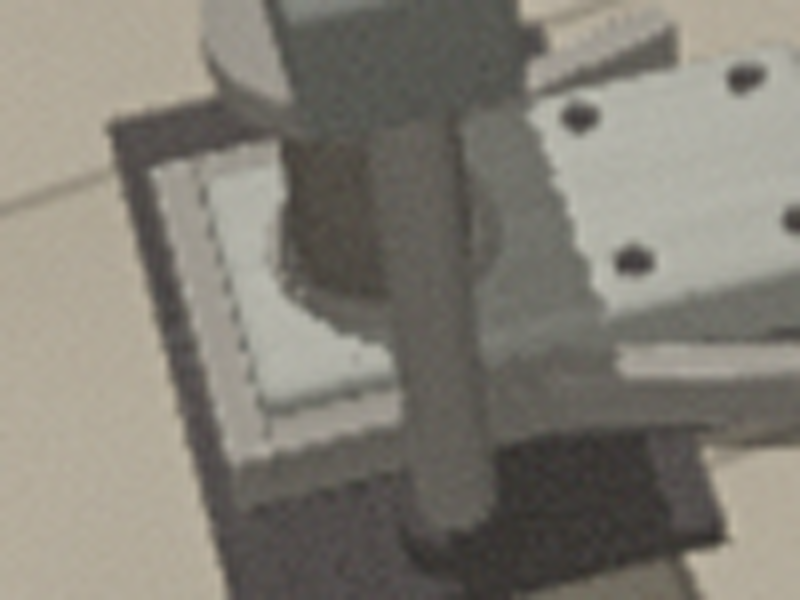

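The nose lies along the stop bar with no gap (crop 235,310), and the specimen is upright in its seat ring (crop 340,220). Rear edge at frame x -0.137 agrees with home (-0.135) within calibration. Handing in.

```bash
python3 -c "
from rig import bot
print(bot.sign_off())"
```

```text
the job is handed in; nothing more can be done
None
```

The job is handed in, with no verdict returned: the cap is knob up in the dish, and the carriage is against the end stop with the specimen upright in its seat; I didn't re-check the weight and the spare, but the arm's path kept clear of them and the bottle.

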